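Slide the flat drive out over the drawer shelf's edge

ROBOT

A 7-joint arm with a two-finger parallel gripper is mounted at the origin on the work surface. World frame = base frame: x ahead of the robot, y to its left, z up, the work surface at z = 0. Lengths are in m, angles in rad, forces in N, time in s.
With the tool pointing down it reaches from about 0.425 to 0.875 m from the base axis. Payload 9.9 kg.
Tool frame: the origin (TCP) lies midway between the tips of the shut fingers; the grasp point (between the pads) lies robot.tcp_to_grasp behind it (robot.tcp_to_grasp is the distance from the TCP to the grasp point, in m); z points along the fingers, y is the direction in which the jaws open and shut (so a half turn about z gives the same grasp; the last joint's range is limited). The gripper opens to 85 mm and grips with 20 to 120 N. Pads are 22 mm wide; open, the fingers measure 114 mm over their backs; the gripper's body (76 mm by 85 mm) begins 54 mm behind the grasp point. The pads swing forward as they close: fully open they stand 13 mm farther back than shut.
Start: joints at [-1.26, 0.576, 0.025, 1.437, -0.015, 1.129, -0.057], TCP at [0.26, 0.623, 0.231] pointing down, gripper open.
Joint ranges: [-2.76, 2.76], [-0.34, 2.15], [-1.52, 1.57], [0.19, 2.46], [-1.09, 4.23], [0.17, 1.99], [-2.82, 2.82]. Speed limits (rad/s): [2.22, 2.22, 3.01, 3.01, 3.14, 3.14, 3.14].

INTERFACE

Orientations are given as a rotation vector (axis times angle).
In Python, from station import robot gives the robot as it stands. The module is installed in compiled form; this text tells all that it offers.
- The arm moves only by the shell command python3 -m crank 'ROWS' [FORCE]. ROWS is JSON, a list that holds one entry, the list of rows, each a list of 7 numbers: the turn, a rotation vector about the world's x, y, z in rad, then the shift along the world's x, y, z in m, then the closure, from 0 (fully open) to 1 (shut). In form: [[[wx, wy, wz, x, y, z, jaw], ...]]. A call has 1 to 8 rows; each row shifts and turns the commanded pose from where the row before left it; what a row does not reach is not made up. A row lasts 1/8 s, in which the tool goes at most 62.5 mm and 10.7 degrees, less where a joint would pass 70% of its speed; a pose out of reach is approached as far as the arm can. A call is refused whole if a number of a shift passes 0.0625 or a number of a turn 0.188, either way. A call with a gripper value outside its range is refused whole. The fingers move at their own pace and stop on an object; FORCE is the grip in N (left out, the last holds). Time passes only in rows, so rows that do not move let the fingers close. It gives the time, the measured TCP pose, the force and the opening at its end, in the units of the state.
- robot.get_state(): the state, without advancing time (a new reading comes with each control period).
- robot.get_image(name): name is "side" or "top" or "wrist"; returns a dict with "pixels" (384x512x3 uint8, blue, green, red), "vertical_fov" (degrees; the focal length in pixels is half the picture's height over the tangent of half this angle, whatever the lens; pixels are square), "cx", "cy" (the principal point, pixels), "rvec" (rotation vector, rad) and "tvec" (3), from world to camera coordinates, as OpenCV has them; the wrist camera has in their place "T_tool_cam" (4x4, takes a point from camera to tool coordinates, whose origin is the TCP and whose axes are the flange's). Camera axes: x right, y down, z forward; pixel columns grow to the right and rows downward; lengths in m; the calibration is good to about 2 mm. The wrist camera is an equidistant fisheye: a pixel r from the principal point sees the ray r / f radians off the axis. A picture is of the moment at which its call begins: read the wrist's pose just before it. There is no depth.
- robot.hand_in(): hands the job in, once; it reports no verdict.
The state is a dict: "clock": time; "qpos": joint angles; "qvel": joint speeds; "tau": joint torques, N m; "position": TCP position; "ee_rot": TCP orientation; "ft_force": force on the tool from outside, world axes, zero at the start; "ft_torque": the same for the moment, N m; "grip_width": opening from 0.0 (shut) to 1.0 (fully open).
Only numpy, scipy, OpenCV 4.12 (cv2) and the standard library are available. Lean on these libraries where they do the work, as an engineer would, in place of code of your own. Each camera call takes 0.05 s, during which the arm holds its last target.

TASK

In the open steel drawer, use your fingertips to slide the flat black carbon-weave drive along the raised shelf towards the robot until its near end sticks out about 35 mm past the shelf's front edge, square to that edge, so that it can later be taken by that end. Keep it lying flat on the shelf all the way, do not pick it up, and leave the other four things in the drawer where they are. Finish with the hand clear of everything.

Things in the scene. Friction and masses are not known exactly. Their poses are not given: they have to be found in the camera images.
- shelf_edge (a point): middle of the straight front edge (nearest the robot) of the raised beige steel shelf in the drawer, level with its top, 50 mm above the desk; a flush dark trim 8 mm wide runs along it. x points from the edge back along the shelf, away from the robot (drive goes to -x), y along the edge to the left, z up. The shelf is solid and runs from x = 0 to the rear wall at x = +245 mm and to the side walls at y = -245 and +245 mm
- drawer: open beige sheet-steel drawer, fixed, 400 x 500 mm, standing on the desk turned up to 0.3 rad; axes as at the shelf edge, which lies at x = -40 mm, z = 50 mm from this origin (underside). Rear and side walls rise 12 mm above the shelf (rims 14 mm). Before the edge the tan linoleum floor lies 44 mm lower, 145 mm out to the front panel, which rises 42 mm above the shelf and has a cam lock with a flat key outside
- drive_center (a point): centre, half-way up, of the flat black carbon-weave drive to be slid: a plain slab 100 mm (its x) by 60 mm (its y) by 7 mm thick, about 90 g (63 to 126 g), loose on the shelf. Its axes agree with the shelf edge's but for a yaw of up to 0.3 rad; at the start its near end lies about 15 to 60 mm behind the edge, with at least 70 mm of bare shelf behind it
- drive_end (a point): middle of the drive's near end face (50 mm along -x from its centre), half-way up its 7 mm thickness: the end that has to stick out past the shelf's edge
- capsule: bystander: upright aluminium capsule with a bayonet lid, 37 mm across, 63 mm tall, on the drawer's floor in front of the shelf; origin at the centre of its underside
- cradle: bystander: small white plastic docking cradle, 44 x 60 mm, 38 mm tall, on the drawer's floor in front of the shelf; origin at the centre of its underside
- nano: bystander: tiny silver nano drive, 30 x 16 x 9 mm, near one side of the shelf; origin at the underside of its case
- maple: bystander: maple drive with a cork cap, 60 x 20 x 12 mm, lying near one side of the shelf; origin at the underside of its wooden part
There are look-alikes about, which are no part of the job. What is meant by the part that bears drive_center is not blue, and is the larger of those in its own colour.

How it is judged:
By the outcome, as a careful person would: the job done as asked, in the order asked, and still so for the second after the job is handed in, with the robot touching nothing.
It also fails if it takes over 40 s, if anything falls off the work surface, if the arm or the gripper's body presses on something with over 40 N, if the wrist force passes 120 N, or if a joint passes its speed limit or range.

## Working session

There is one attempt and no reset: what is moved stays moved. The work goes in short steps, Python scripts to look and compute and a shell command to move; the robot and the scene stay as the last step left them, time stands still between calls to the robot, and variables do not carry over. Pictures are saved under pics/ and viewed, and the job is handed in when it is done.

```bash
mkdir -p pics; cat > h.py <<'E'
import numpy as np, cv2, json
from station import robot
def snap(n,tag):
    s=robot.get_state(); im=robot.get_image(n)
    cv2.imwrite(f'pics/{tag}.png',im['pixels'])
    d={k:np.asarray(v).tolist() for k,v in im.items() if k!='pixels'}
    d['pos']=list(map(float,s['position']));d['rot']=list(map(float,s['ee_rot']));d['name']=n
    json.dump(d,open(f'pics/{tag}.json','w')); return im
def ray(tag,u,v):
    d=json.load(open(f'pics/{tag}.json'))
    f=192/np.tan(np.radians(d['vertical_fov'])/2)
    x,y=(u-d['cx'])/f,(v-d['cy'])/f
    if 'T_tool_cam' in d:
        r=np.hypot(x,y); c=np.array([x/r*np.sin(r),y/r*np.sin(r),np.cos(r)]) if r>0 else np.array([0,0,1.])
        T=np.array(d['T_tool_cam']); R=cv2.Rodrigues(np.array(d['rot']))[0]
        return R@T[:3,3]+np.array(d['pos']), R@T[:3,:3]@c
    R=cv2.Rodrigues(np.array(d['rvec']))[0]
    return -R.T@np.array(d['tvec']).ravel(), R.T@np.array([x,y,1.])
def atz(tag,u,v,z):
    o,d=ray(tag,u,v); return o+d*(z-o[2])/d[2]
def tri(*a):
    A=np.zeros((3,3));b=np.zeros(3)
    for t,u,v in a:
        o,d=ray(t,u,v);d=d/np.linalg.norm(d);P=np.eye(3)-np.outer(d,d);A+=P;b+=P@o
    p=np.linalg.solve(A,b)
    return p
def crop(tag,out,u0,v0,w,h,k):
    im=cv2.imread(f'pics/{tag}.png')[v0:v0+h,u0:u0+w]
    cv2.imwrite(f'pics/{out}.png',cv2.resize(im,None,fx=k,fy=k,interpolation=cv2.INTER_CUBIC))
E
python3 - <<'E'
from h import *
for n in('top','side','wrist'): snap(n,n+'0')
s=robot.get_state();print({k:np.round(v,3).tolist() for k,v in s.items()}, robot.tcp_to_grasp)
print(np.array(robot.get_image('wrist')['T_tool_cam']).round(3))
E
```

```text
{'clock': 0.15, 'qpos': [-1.26, 0.576, 0.025, 1.438, -0.015, 1.129, -0.057], 'qvel': [0.0, -0.002, 0.0, -0.003, 0.001, 0.001, 0.002], 'tau': [0.002, -76.627, 2.253, -28.618, 0.016, 0.01, -0.0], 'position': [0.259, 0.623, 0.231], 'ee_rot': [-0.616, -3.08, 0.002], 'ft_force': [-0.271, -0.482, -0.291], 'ft_torque': [-0.046, 0.006, 0.014], 'grip_width': 1.001} 0.0187
[[-0.    -0.963 -0.268  0.067]
 [ 1.    -0.     0.    -0.001]
 [-0.    -0.268  0.963 -0.141]
 [ 0.     0.     0.     1.   ]]
```

View pics/top0.png

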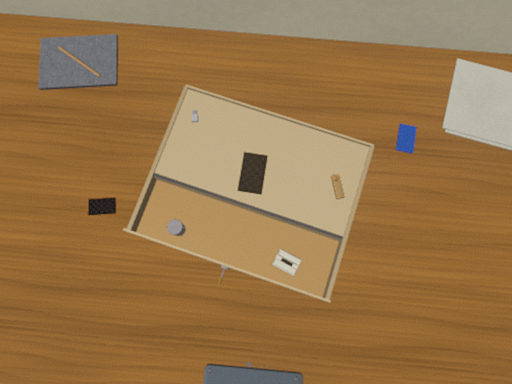

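View pics/side0.png

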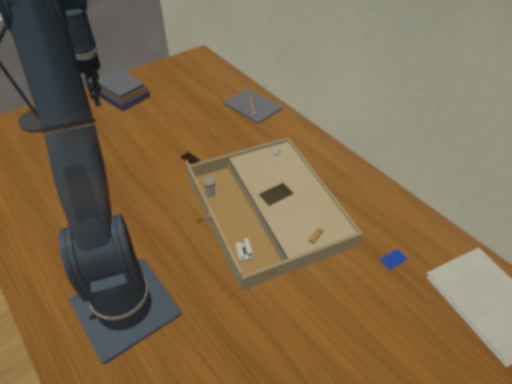

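View pics/wrist0.png

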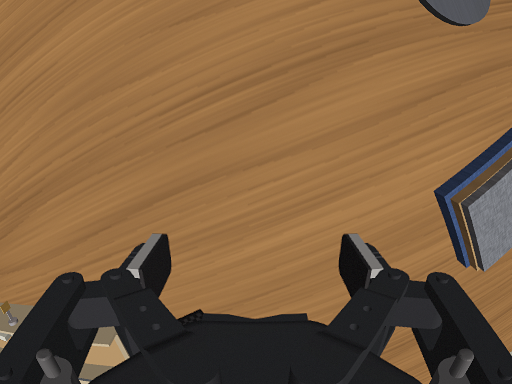

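The top view shows the drive at about (253,173) and the shelf edge running from (158,178) to (342,237). The capsule is at (176,228), the cradle at (287,262), the nano at (195,116) and the maple at (338,187). I'll enlarge both views next.

```bash
python3 - <<'E'
from h import *
crop('top0','c1',140,130,220,120,3.6); crop('side0','c2',220,140,120,100,6)
E
```

```text
(no output)
```

View pics/c1.png

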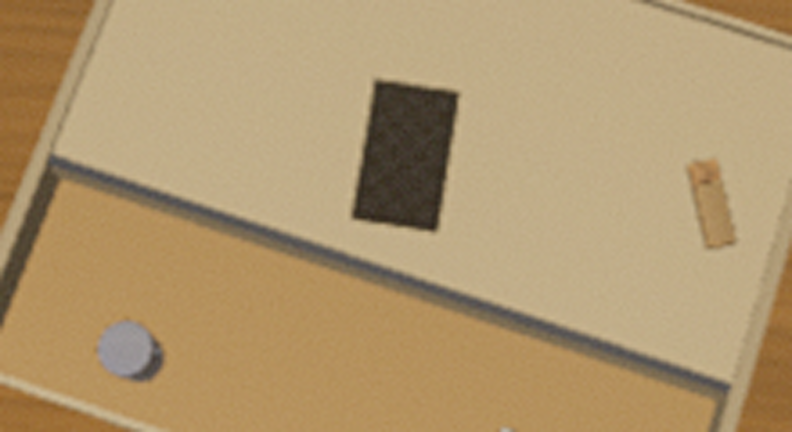

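View pics/c2.png

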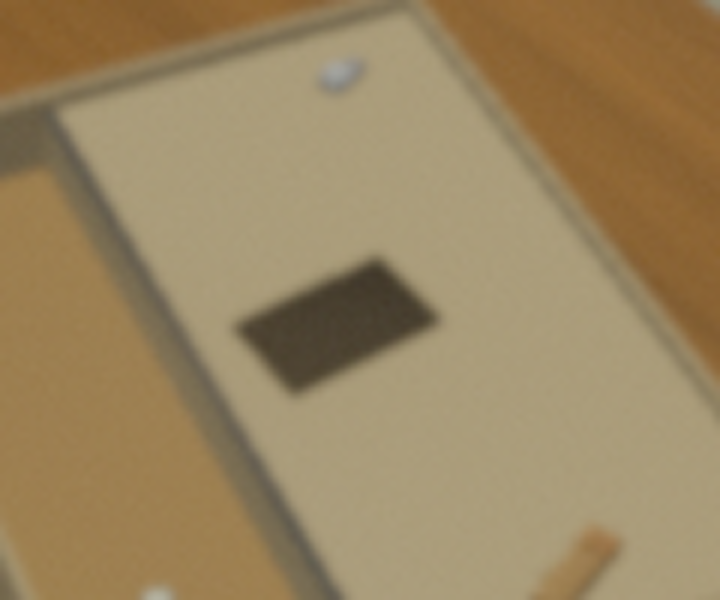

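```bash
python3 - <<'E'
from h import *
im=cv2.imread('pics/top0.png').astype(int)
for u in (175,215,255,295,330):
    v0=int(178+(u-158)*59/184)-7
    print(u,v0,im[v0:v0+15,u].sum(1).tolist(), (im[v0:v0+15,u,2]-im[v0:v0+15,u,0]).tolist())
# drive corners
C=[(376,80),(458,92),(436,230),(353,216)]
P=[atz('top0',140+(a+.5)/3.6-.5,130+(b+.5)/3.6-.5,.057) for a,b in C]
print(np.round(P,4))
S=[(375,257),(440,318),(296,395),(235,326)] # far-left, far-right, near-right, near-left
for (a,b),(c,d) in zip(C,S):
    print(tri(('top0',140+(a+.5)/3.6-.5,130+(b+.5)/3.6-.5),('side0',220+(c+.5)/6-.5,140+(d+.5)/6-.5)).round(4))
E
```

```text
175 176 [505, 502, 508, 462, 333, 256, 254, 301, 309, 349, 406, 417, 419, 421, 409] [55, 55, 59, 48, 29, 4, 8, 30, 44, 62, 81, 89, 87, 85, 91]
215 189 [505, 510, 515, 500, 393, 263, 269, 280, 311, 318, 373, 419, 421, 416, 415] [56, 55, 57, 57, 37, 11, 5, 21, 37, 46, 73, 87, 87, 89, 85]
255 202 [502, 509, 507, 517, 463, 343, 253, 262, 303, 316, 352, 399, 421, 419, 415] [55, 55, 56, 57, 50, 30, 5, 9, 33, 45, 58, 82, 88, 88, 89]
295 214 [502, 506, 509, 512, 509, 496, 401, 278, 257, 290, 315, 327, 384, 413, 427] [54, 56, 55, 54, 56, 56, 42, 14, 3, 19, 35, 45, 71, 89, 86]
330 226 [500, 507, 493, 496, 516, 477, 364, 250, 265, 279, 311, 323, 381, 412, 418] [56, 54, 54, 57, 57, 56, 34, 7, 9, 28, 46, 47, 75, 85, 91]
[[0.6251 0.0698 0.057 ]
 [0.6215 0.0125 0.057 ]
 [0.523  0.0195 0.057 ]
 [0.5277 0.0765 0.057 ]]
[0.6249 0.0703 0.055 ]
[0.6224 0.0124 0.0541]
[0.5249 0.0192 0.0501]
[0.5282 0.0767 0.0544]
```

```bash
cat >> h.py <<'E'
def edge():
    L=np.array([atz('top0',u,v,.05)[:2] for u,v in [(175,179.6),(215,193.1),(255,206.65),(295,220.2),(330,231.9)]])
    p=np.polyfit(L[:,1],L[:,0],1) # x=p0*y+p1
    th=np.arctan(-p[0]); # shelf yaw: y axis dir=(p0,1)
    ex=np.array([np.cos(th),np.sin(th)]);ey=np.array([-ex[1],ex[0]])
    a=L.mean(0); off=a@ex-.008
    return th,ex,ey,off
E
python3 - <<'E'
from h import *
th,ex,ey,off=edge();print(th,ex,off)
C=[(376,80),(458,92),(436,230),(353,216)]
P=np.array([atz('top0',140+(a+.5)/3.6-.5,130+(b+.5)/3.6-.5,.057)[:2] for a,b in C])
c=P.mean(0);v=(P[0]+P[1]-P[2]-P[3]);w=P[0]+P[3]-P[1]-P[2]
print('c',c,'yaw',np.arctan2(v[1],v[0]),np.arctan2(-w[0],w[1]))
S=np.c_[P@ex-off,P@ey];print(S.round(4)); print('c shelf',c@ex-off,c@ey)
for n,(u,v,z) in dict(cap=(176,228,.06),cradle=(287,262,.044),l=(160,178,.05),r=(341,236,.05),fp=(228,264,.092)).items():
    q=atz('top0',u,v,z)[:2];print(n,q.round(3),(q@ex-off).round(3),(q@ey).round(3))
E
```

```text
-0.2406884904482374 [ 0.97117409 -0.23837133] 0.46116639951415045
c [0.57431133 0.04457892] yaw -0.06975891272898861 -0.0717531054078418
[[0.1292 0.2168]
 [0.1394 0.1603]
 [0.0421 0.1436]
 [0.033  0.2001]]
c shelf 0.0859635475342288 0.18019324504864015
cap [0.42  0.215] -0.104 0.309
cradle [ 0.365 -0.057] -0.093 0.031
l [0.541 0.272] -0.0 0.393
r [ 0.438 -0.182] 0.007 -0.072
fp [0.346 0.08 ] -0.144 0.16
```

Shelf yaw is about -0.241 rad. The drive's centre is at x_s≈0.086 m, and it is turned +0.17 rad relative to the shelf. I'll push its rear end with both part-closed fingertips lined up with the shelf edge. First I'll move in above and behind it.

```bash
python3 -m crank '[[[0,0,0.02,0.033,-0.05,0,0.65],[0,0,0.02,0.033,-0.05,0,0.65],[0,0,0.02,0.033,-0.05,0,0.65],[0,0,0.02,0.033,-0.05,0,0.65],[0,0,0.02,0.033,-0.05,0,0.65],[0,0,0.02,0.033,-0.05,0,0.65],[0,0,0.02,0.033,-0.05,0,0.65],[0,0,0.019,0.033,-0.05,0,0.65]]]' 20
python3 -m crank '[[[0,0,0,0.033,-0.05,0,0.65],[0,0,0,0.033,-0.05,0,0.65],[0,0,0,0.033,-0.05,0,0.65],[0,0,0,0.033,-0.047,-0.04,0.65],[0,0,0,0,0,-0.05,0.65],[0,0,0,0,0,0,0.65]]]'
cat >> h.py <<'E'
def where():
    th,ex,ey,off=edge(); s=robot.get_state(); p=np.array(s['position']);R=cv2.Rodrigues(np.array(s['ee_rot']))[0]
    print('t',round(s['clock'],2),'p',p.round(4),'shelf',(p[:2]@ex-off).round(4),(p[:2]@ey).round(4),'tool y ang err',np.arctan2(R[1,1],R[0,1])-np.pi/2-th,'zax',R[:,2].round(4),'w',round(s['grip_width'],3),'F',np.round(s['ft_force'],2))
E
python3 - <<'E'
from h import *
where(); snap('wrist','wrist1'); snap('side','side1')
E
```

```text
clock: 1.2
position: [0.5244, 0.2214, 0.2313]
ee_rot: [0.368, 3.12, 0.0]
ft_force: [0.9, 1.1, -1.1]
grip_width: 0.352
clock: 1.95
position: [0.6495, 0.0307, 0.1419]
ee_rot: [-0.369, -3.112, 0.002]
ft_force: [-0.7, 1.3, 1.0]
grip_width: 0.352
t 1.95 p [0.6495 0.0307 0.1419] shelf 0.1622 0.1846 tool y ang err 0.004342386702109541 zax [-7.9e-03 -5.0e-04 -1.0e+00] w 0.352 F [-0.72  1.26  0.96]
```

View pics/wrist1.png

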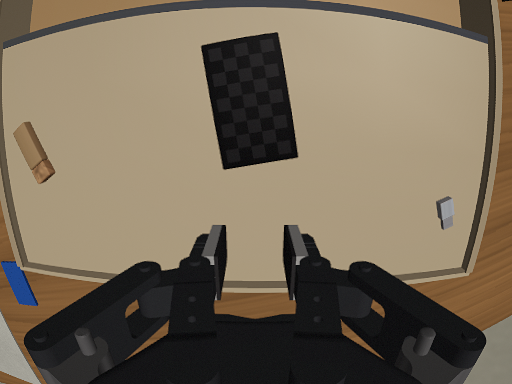

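```bash
python3 - <<'E'
from h import *
th,ex,ey,off=edge()
W=[(298,157),(223,169),(202,45),(277,33)]
P=np.array([atz('wrist1',u,v,.057) for u,v in W])[:,:2]
print(np.c_[P@ex-off,P@ey].round(4))
C=[(376,80),(458,92),(436,230),(353,216)]
for (a,b),w in zip(C,[0,1,2,3]): print(tri(('top0',140+(a+.5)/3.6-.5,130+(b+.5)/3.6-.5),('wrist1',)+W[w]).round(4))
# edge trim rear line in wrist
for u,v in [(130,16),(350,11),(256,7)]:
    q=atz('wrist1',u,v,.05)[:2];print(q@ex-off,q@ey)
crop('wrist1','c3',150,180,220,150,3.6)
E
```

```text
[[0.1318 0.2173]
 [0.1417 0.159 ]
 [0.0446 0.1433]
 [0.0356 0.2002]]
[0.6308 0.0711 0.0393]
[0.6224 0.0116 0.0573]
[0.524  0.0188 0.0527]
[0.5288 0.0768 0.0515]
0.010969015446380515 0.07942296986600668
0.009578094995412012 0.260571405616534
0.01153020647839803 0.1842272434524941
```

View pics/c3.png

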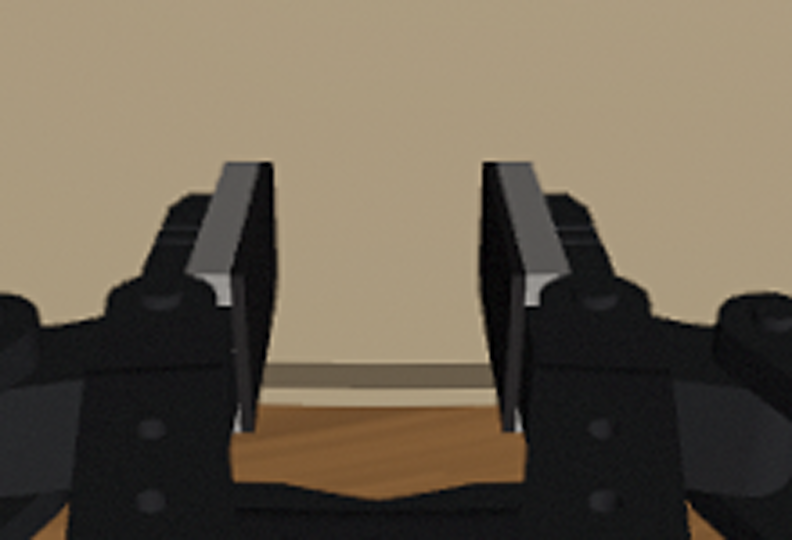

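```bash
python3 - <<'E'
from h import *
d=json.load(open('pics/wrist1.json'));R=cv2.Rodrigues(np.array(d['rot']))[0]
for u,v in [(225.2,224.7),(212.5,224.7),(283.9,224.7),(297,224.7)]:
    o,r=ray('wrist1',u,v); o=R.T@(o-np.array(d['pos'])); r=R.T@r
    for z in (-.006,-.003,0):
        print(u,(o+r*(z-o[2])/r[2]).round(4))
E
```

```text
225.2 [ 0.011  -0.0153 -0.006 ]
225.2 [ 0.0098 -0.0156 -0.003 ]
225.2 [ 0.0085 -0.0159  0.    ]
212.5 [ 0.011  -0.0216 -0.006 ]
212.5 [ 0.0097 -0.0221 -0.003 ]
212.5 [ 0.0085 -0.0225  0.    ]
283.9 [ 0.011   0.0137 -0.006 ]
283.9 [ 0.0098  0.0141 -0.003 ]
283.9 [0.0085 0.0144 0.    ]
297 [ 0.0109  0.0203 -0.006 ]
297 [ 0.0097  0.0207 -0.003 ]
297 [0.0084 0.0212 0.    ]
```

```bash
python3 -m crank '[[[0,0,-0.004,0.006,-0.001,-0.03,0.65],[0,0,0,0,0,-0.03,0.65],[0,0,0,0,0,-0.024,0.65],[0,0,0,0,0,0,0.65],[0,0,0,0,0,0,0.65]]]'
python3 - <<'E'
from h import *
where(); snap('wrist','wrist2'); crop('wrist2','c4',130,80,250,180,3.2)
E
```

```text
clock: 2.68
position: [0.6595, 0.0307, 0.064]
ee_rot: [0.374, 3.116, 0.001]
ft_force: [-0.9, 0.6, -0.1]
grip_width: 0.347
t 2.67 p [0.6595 0.0307 0.064 ] shelf 0.172 0.187 tool y ang err 0.0016171519374734988 zax [ 3.3e-03  3.0e-04 -1.0e+00] w 0.347 F [-0.86  0.57 -0.13]
```

View pics/c4.png

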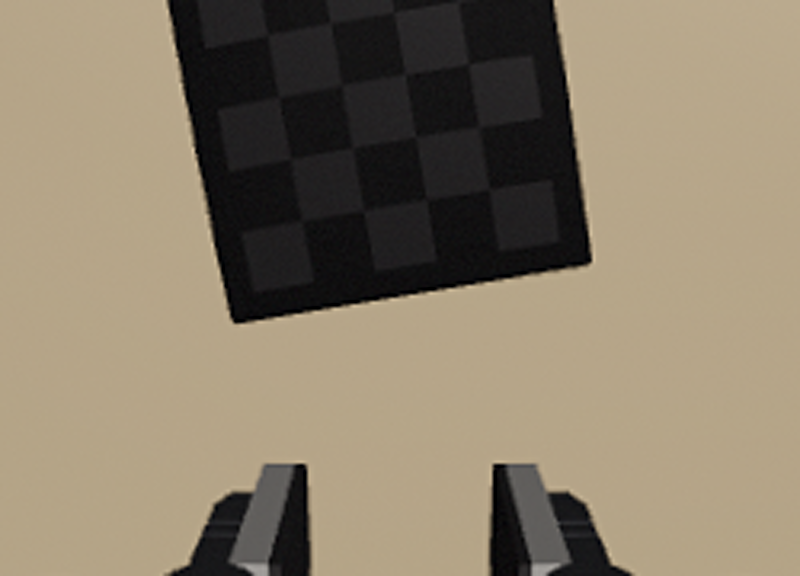

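Seen close up, the fingertips are about 20 mm behind the drive's rear end and inside its width. I'll lower them in small steps and watch the force.

```bash
python3 -m crank '[[[0,0,0,0,0,-0.010,0.65],[0,0,0,0,0,-0.002,0.65],[0,0,0,0,0,0,0.65]]]'
python3 -m crank '[[[0,0,0,0,0,-0.002,0.65],[0,0,0,0,0,0,0.65]]]'
python3 -m crank '[[[0,0,0,0,0,-0.0015,0.65],[0,0,0,0,0,0,0.65]]]'
```

```text
clock: 3.1
position: [0.6579, 0.0302, 0.0498]
ee_rot: [-0.376, -3.119, -0.0]
ft_force: [-2.2, -0.2, 3.7]
grip_width: 0.354
clock: 3.35
position: [0.658, 0.0301, 0.0497]
ee_rot: [0.376, 3.119, 0.001]
ft_force: [-7.0, -0.2, 22.3]
grip_width: 0.347
clock: 3.6
position: [0.658, 0.0301, 0.0496]
ee_rot: [0.376, 3.118, 0.001]
ft_force: [-13.3, 0.9, 36.0]
grip_width: 0.35
```

Contact with the shelf is at TCP z≈0.050. I'll raise the hand to leave about 1.5 mm of clearance.

```bash
python3 -m crank '[[[0,0,0,0,0,-0.0,0.65],[0,0,0,0,0,0.0055,0.65],[0,0,0,0,0,0,0.65]]]'
python3 - <<'E'
from h import *
where()
E
```

```text
clock: 3.98
position: [0.6583, 0.0301, 0.0518]
ee_rot: [0.376, 3.118, 0.0]
ft_force: [-0.6, -0.1, -0.7]
grip_width: 0.351
t 3.98 p [0.6583 0.0301 0.0518] shelf 0.171 0.1862 tool y ang err 0.000827875830752528 zax [ 7.e-04  0.e+00 -1.e+00] w 0.351 F [-0.64 -0.09 -0.68]
```

```bash
python3 -m crank '[[[0,0,0,-0.006,0.0014,0,0.65],[0,0,0,-0.006,0.0014,0,0.65],[0,0,0,-0.006,0.0014,0,0.65],[0,0,0,-0.006,0.0014,0,0.65],[0,0,0,-0.006,0.0014,0,0.65],[0,0,0,-0.006,0.0014,0,0.65],[0,0,0,0,0,0,0.65]]]'
python3 - <<'E'
from h import *
where(); snap('wrist','wrist3')
E
```

```text
clock: 4.85
position: [0.6216, 0.0387, 0.0516]
ee_rot: [-0.375, -3.119, -0.0]
ft_force: [0.5, -0.1, -0.6]
grip_width: 0.352
t 4.85 p [0.6216 0.0387 0.0516] shelf 0.1332 0.1858 tool y ang err 0.0011930520133478784 zax [-4.e-04  1.e-04 -1.e+00] w 0.352 F [ 0.49 -0.1  -0.59]
```

View pics/wrist3.png

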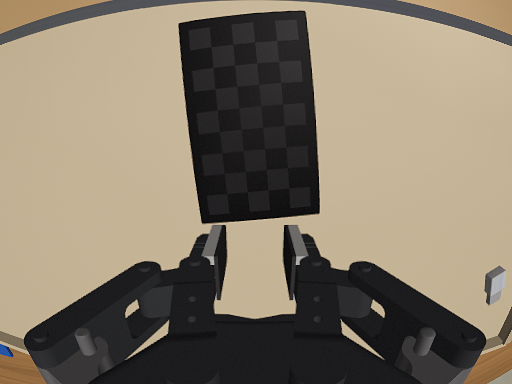

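The drive is squaring up: its rear end runs from (202,222) to (320,213). I'll keep pushing.

```bash
python3 -m crank '[[[0,0,0,-0.006,0.0014,0,0.65],[0,0,0,-0.006,0.0014,0,0.65],[0,0,0,-0.006,0.0014,0,0.65],[0,0,0,-0.006,0.0014,0,0.65],[0,0,0,-0.006,0.0014,0,0.65],[0,0,0,-0.006,0.0014,0,0.65],[0,0,0,-0.004,0.001,0,0.65],[0,0,0,0,0,0,0.65]]]'
python3 - <<'E'
from h import *
where(); snap('wrist','wrist4');snap('top','top4')
E
```

```text
clock: 5.9
position: [0.5815, 0.0481, 0.0515]
ee_rot: [-0.375, -3.118, 0.0]
ft_force: [0.0, 0.4, 0.4]
grip_width: 0.352
t 5.9 p [0.5815 0.0481 0.0515] shelf 0.0922 0.1853 tool y ang err 0.001186813576184359 zax [-7.e-04  0.e+00 -1.e+00] w 0.352 F [0.03 0.38 0.44]
```

View pics/wrist4.png

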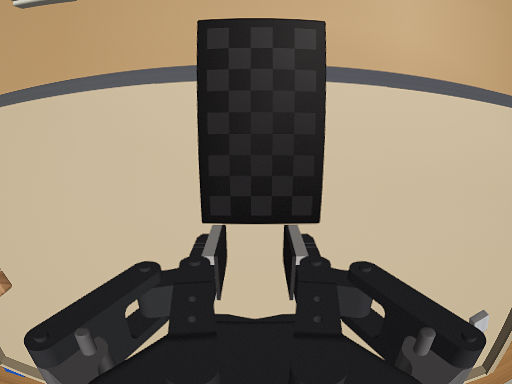

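View pics/top4.png

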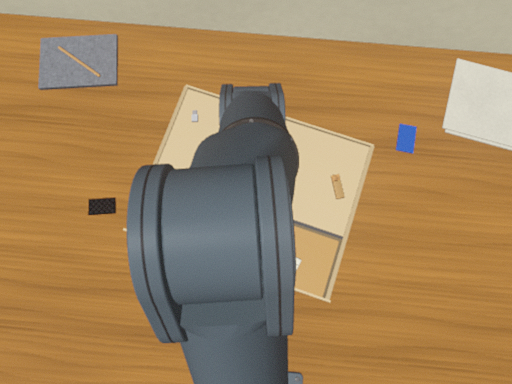

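```bash
python3 - <<'E'
from h import *
th,ex,ey,off=edge()
def q(t,u,v,z):
    p=atz(t,u,v,z)[:2];return np.round([p@ex-off,p@ey],4)
for n,u,v,z in [('nearR',197,19.5,.057),('nearL',326,20.5,.057),('farR',202,222.5,.057),('farL',320,222.5,.057),('frontR',195,67,.05),('frontL',328,66,.05),('rearR',195,80,.05),('rearL',328,79,.05)]: print(n,q('wrist4',u,v,z))
crop('wrist4','c5',150,0,220,120,3.6)
E
```

```text
nearR [-0.0177  0.158 ]
nearL [-0.0179  0.2175]
farR [0.0803 0.1584]
farL [0.0804 0.2173]
frontR [0.0044 0.156 ]
frontL [0.0034 0.2199]
rearR [0.0108 0.156 ]
rearL [0.0099 0.2199]
```

View pics/c5.png

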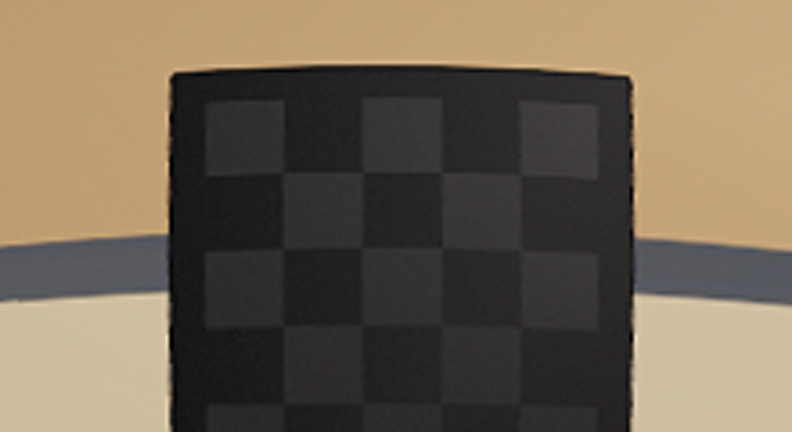

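```bash
python3 - <<'E'
from h import *
th,ex,ey,off=edge()
def q(t,a,b,z):
    p=atz(t,150+(a+.5)/3.6-.5,(b+.5)/3.6-.5,z)[:2];return np.round([p@ex-off,p@ey],4)
for n,a,b,z in [('nearR',172,73,.057),('nearM',400,65,.057),('nearL',631,77,.057),('fR0',5,248,.05),('fR',166,234,.05),('fL',636,239,.05),('fL2',788,252,.05),('rR0',5,301,.05),('rR',166,291,.05),('rL',636,295,.05),('rL2',788,304,.05),('farM',(260-150)*3.6,223*3.6,.057)]: print(n,q('wrist4',a,b,z))
E
```

```text
nearR [-0.0175  0.1582]
nearM [-0.0177  0.1873]
nearL [-0.0175  0.2169]
fR0 [0.0035 0.1336]
fR [0.0032 0.1563]
fL [0.0034 0.219 ]
fL2 [0.0034 0.241 ]
rR0 [0.011  0.1335]
rR [0.011  0.1563]
rL [0.0112 0.219 ]
rL2 [0.0108 0.2411]
farM [0.0802 0.1871]
```

The trim and the drive's near end are parallel. The overhang is about 21 mm, so it needs another 14 mm.

```bash
python3 -m crank '[[[0,0,0,-0.004,0.001,0,0.65],[0,0,0,-0.004,0.001,0,0.65],[0,0,0,-0.003,0.0007,0,0.65],[0,0,0,-0.0025,0.0006,0,0.65],[0,0,0,0,0,0,0.65],[0,0,0,0,0,0,0.65]]]'
python3 - <<'E'
from h import *
where(); snap('wrist','wrist5');crop('wrist5','c6',150,0,220,120,3.6)
E
```

```text
clock: 6.75
position: [0.5686, 0.0512, 0.0516]
ee_rot: [-0.376, -3.119, 0.0]
ft_force: [-0.0, -0.2, 0.1]
grip_width: 0.352
t 6.75 p [0.5686 0.0512 0.0516] shelf 0.0788 0.1853 tool y ang err 0.00091633940500227 zax [-1.e-04 -0.e+00 -1.e+00] w 0.352 F [-0.03 -0.16  0.07]
```

View pics/c6.png

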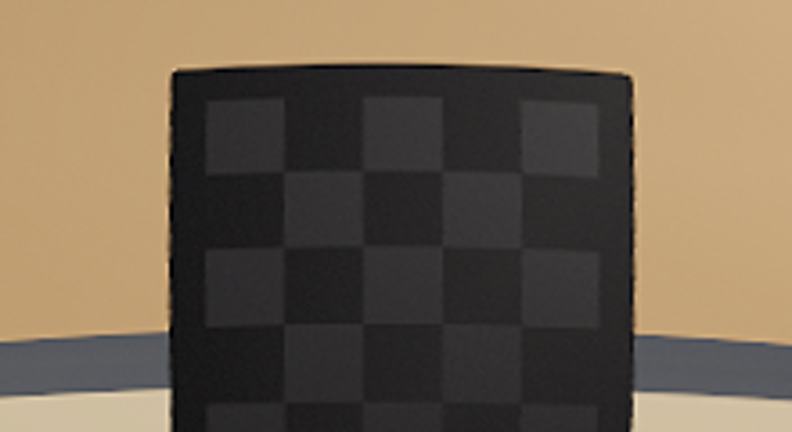

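```bash
python3 - <<'E'
from h import *
th,ex,ey,off=edge()
def q(t,a,b,z):
    p=atz(t,150+(a+.5)/3.6-.5,(b+.5)/3.6-.5,z)[:2];return np.round([p@ex-off,p@ey],4)
for n,a,b,z in [('nearR',173,71,.057),('nearM',400,64,.057),('nearL',631,76,.057),('fR0',5,344,.05),('fR',166,332,.05),('fL',636,336,.05),('fL2',788,346,.05),('rR0',5,397,.05),('rR',166,388,.05),('rL',636,391,.05),('rL2',788,400,.05),('farM',(260-150)*3.6,223*3.6,.057)]: print(n,q('wrist5',a,b,z))
E
```

```text
nearR [-0.0312  0.1583]
nearM [-0.0312  0.1872]
nearL [-0.031   0.2169]
fR0 [0.0036 0.1334]
fR [0.0033 0.1562]
fL [0.0034 0.2191]
fL2 [0.0034 0.2411]
rR0 [0.011  0.1332]
rR [0.0108 0.1561]
rL [0.0109 0.2192]
rL2 [0.011  0.2414]
farM [0.0668 0.187 ]
```

Overhang is about 34.5 mm and square. I'll back off along the shelf, then lift and move aside for a final look from the top.

```bash
python3 -m crank '[[[0,0,0,0.006,-0.0015,0,0.65],[0,0,0,0.012,-0.003,0,0.65],[0,0,0,0.012,-0.003,0.01,0.65],[0,0,0,0,0,0.05,0.65],[0,0,0,0,0,0.06,0.65],[0,0,0,0,0,0.06,0.65],[0,0,0,0,0.04,0.03,0.65],[0,0,0,-0.01,0.06,0,0.65]]]'
python3 -m crank '[[[0,0,0,-0.03,0.05,0,0.65],[0,0,0,-0.035,0.05,0,0.65],[0,0,0,-0.035,0.05,0,0.65],[0,0,0,-0.035,0.05,0,0.65],[0,0,0,-0.035,0.05,0,0.65],[0,0,0,-0.035,0.05,0,0.65],[0,0,0,-0.035,0.05,0,0.65],[0,0,0,-0.035,0.05,0,0.65]]]'
python3 -m crank '[[[0,0,0,-0.03,0.05,0,0.65],[0,0,0,-0.03,0.04,0,0.65],[0,0,0,0,0,0,0.65]]]'
python3 - <<'E'
from h import *
where(); snap('top','top6');snap('side','side6')
crop('top6','c7',140,80,240,190,3.2)
E
```

```text
clock: 7.8
position: [0.5915, 0.1426, 0.2651]
ee_rot: [0.383, 3.112, 0.002]
ft_force: [0.7, 0.4, -0.3]
grip_width: 0.352
clock: 8.8
position: [0.3132, 0.5455, 0.2619]
ee_rot: [0.377, 3.118, 0.001]
ft_force: [1.9, 0.8, -0.6]
grip_width: 0.35
clock: 9.18
position: [0.2492, 0.6373, 0.2606]
ee_rot: [-0.365, -3.117, -0.001]
ft_force: [0.5, -0.3, -1.2]
grip_width: 0.352
t 9.18 p [0.2492 0.6373 0.2606] shelf -0.3711 0.6784 tool y ang err 0.007391910584515743 zax [-2.7e-03  8.0e-04 -1.0e+00] w 0.352 F [ 0.5  -0.35 -1.19]
```

View pics/c7.png

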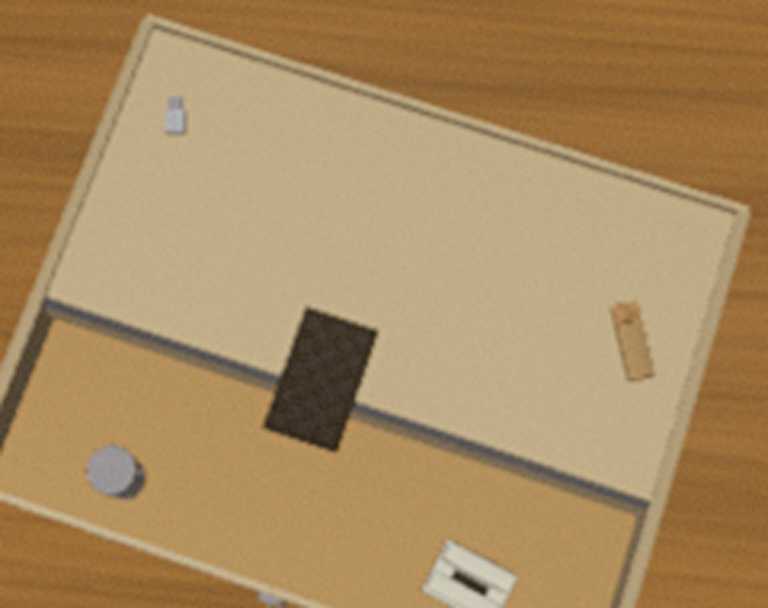

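View pics/side6.png

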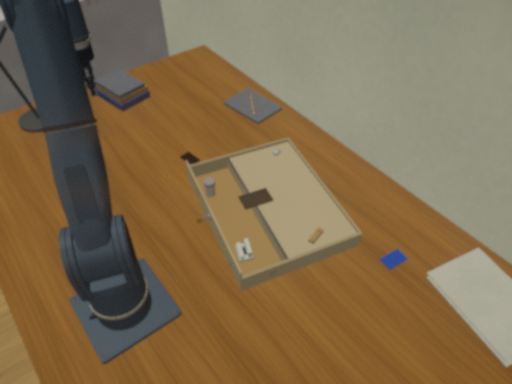

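```bash
python3 - <<'E'
from h import *
th,ex,ey,off=edge()
P=np.array([atz('top6',140+(a+.5)/3.2-.5,80+(b+.5)/3.2-.5,.057)[:2] for a,b in [(307,307),(378,329),(338,451),(264,427)]])
S=np.c_[P@ex-off,P@ey];print(S.round(4),S.mean(0).round(4)); v=S[0]+S[1]-S[2]-S[3];print(np.arctan2(v[1],v[0]))
a=cv2.imread('pics/top0.png').astype(int);b=cv2.imread('pics/top6.png').astype(int)
m=(abs(a-b).sum(2)>90).astype(np.uint8);n,l,s,c=cv2.connectedComponentsWithStats(m);print([r.tolist() for r in s[1:] if r[4]>3])
E
```

```text
[[ 0.0648  0.2167]
 [ 0.066   0.1593]
 [-0.033   0.1576]
 [-0.0339  0.2165]] [0.016  0.1875]
0.009343694762963824
[[222, 152, 46, 69, 1532]]
```

```bash
python3 -c "
from h import *
print(robot.hand_in()); where()"
```

```text
the job is handed in; nothing more can be done
None
the job is handed in; nothing more can be done
```

The drive now lies flat on the shelf with its near end about 34 mm past the front edge, and the job is handed in. I pushed its rear end with both part-closed fingertips lined up with the shelf edge. It turned about 0.17 rad to square as it slid, and it was never gripped or lifted.

- **Overhang:** the wrist camera gave about 34.5 mm at the end of the push. The top camera gave about 33.5 mm (34 mm going by the drive's centre) after the hand had left.
- **Squareness:** the wrist view showed the near end parallel to the trim. The top view gave a yaw of about 0.01 rad, which is about as fine as it can resolve.
- **Other things in the drawer:** comparing the top pictures from before and after, only the drive's own area changed.
- **Hand and time:** the hand finished well clear at about 9 s, with the force reading near zero.
- **Disagreements:** the two cameras placed the shelf edge about 3 mm apart. I judged the overhang from the edge and the drive seen in the same picture.
- **Force:** finding the shelf height pressed the fingertips on the bare shelf with up to about 36 N for a moment. That force was at the fingertips; the wrist limit is 120 N.

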